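# Gauge the bush in a suitcase handle tube

### The arm

A 6-joint arm with a two-finger parallel gripper is mounted at the origin on the work surface. World frame = base frame: x ahead of the robot, y to its left, z up, the work surface at z = 0. Lengths are in m, angles in rad, forces in N, time in s.
With the tool pointing down it reaches from about 0.25 to 0.8 m from the base axis. Payload 8.5 kg.
Tool frame: the origin (TCP) lies at the very end of the fingers, on their centre line; the grasp point (between the pads) lies 19 mm behind it (arm.grip_depth is the distance from the TCP to the grasp point, in m); z points along the fingers, y is the direction in which the jaws open and shut (so a half turn about z gives the same grasp; the last joint's range is limited). The gripper opens to 85 mm and grips with 20 to 120 N. Pads are 22 mm wide; open, the fingers measure 114 mm over their backs; the gripper's body (76 mm by 85 mm) begins 54 mm behind the grasp point. The pads swing forward as they close: fully open they stand 13 mm farther back than shut.
Start: joints at [1.322, 0.238, -0.013, 1.319, 0, 1.571], TCP at [0.129, 0.509, 0.231] pointing down, gripper open.
Joint ranges: [-2.66, 2.66], [-1.03, 1.9], [-1.14, 1.46], [-1.82, 2.27], [-1.45, 1.34], [-3.14, 3.14]. Speed limits (rad/s): [2.22, 2.22, 2.79, 3.14, 3.14, 3.14].

### API

Orientations are given as a unit quaternion [w, x, y, z].
In Python, from workcell import arm gives the robot as it stands.
- The arm moves only by the tool drive_tool, never from a script. Its argument "increments" is a list of rows, each a list of 5 numbers: the shift along the tool's x, y, z in m, then the turn about the tool's z in rad, then the gripper command: -1 is shut, 1 is fully open, values between are in proportion. A call has 1 to 12 rows; each row shifts and turns the pose as measured when the row begins, along the tool's axes as they then stand; what a row does not reach is not made up. A row lasts 1/12 s, in which the tool goes at most 41.7 mm and 7.16 degrees, less where a joint would pass 70% of its speed; a pose out of reach is approached as far as the arm can. A call is refused whole if a number of a shift passes 0.0417 or a number of a turn 0.125, either way. A call with a gripper value outside its range is refused whole. The fingers move at their own pace and stop on an object; "squeeze" is the grip in N (left out, the last holds). Time passes only in rows, so rows that do not move let the fingers close. It gives the time, the measured TCP pose, the force and the opening at its end, in the units of the state.
- arm.get_obs(): the state, without advancing time (a new reading comes with each control period).
- arm.grab_frame(name): name is "scene" or "top" or "wrist"; returns a dict with "pixels" (420x560x3 uint8, red, green, blue), "range_z" (420x560 float32, m along the optical axis (not along the pixel's ray), 0 where there is no reading), "fx", "fy", "cx", "cy" (pixels), "k1" (the pictures are not rectified: a ray, as slopes to the right and down, at radius r is drawn at 1 + k1 r^2 times it, then the intrinsics apply), "rvec" (rotation vector, rad) and "tvec" (3), from world to camera coordinates, as OpenCV has them. Camera axes: x right, y down, z forward; pixel columns grow to the right and rows downward; lengths in m; the calibration is good to about 2 mm. A picture is of the moment at which its call begins.
- arm.hand_in(): hands the job in, once; it reports no verdict.
The state is a dict: "time": time; "qpos": joint angles; "joint_vel": joint speeds; "joint_efforts": joint torques, N m; "ee_pos": TCP position; "orientation": TCP orientation; "contact_force": force on the tool from outside, world axes, zero at the start; "ft_torque": the same for the moment, N m; "gripper_width": finger opening in m.
Only numpy, scipy, OpenCV 4.12 (cv2) and the standard library are available. Lean on these libraries where they do the work, as an engineer would, in place of code of your own. Each camera call takes 0.05 s, during which the arm holds its last target. There are 200 camera calls.

### The job

Measure the bush inside the suitcase handle tube with the telescoping gauge: lift the gauge by its grip out of the wooden stand, lower it into the tube and feel your way down, pressing gently, until its plungers sit in the bush, whose depth differs from tube to tube. Push the cap on top of the gauge down to lock the plungers while they are in the bush, then draw the locked gauge straight out and hang it upright in its stand again, let go. Never press hard on the tube and leave the jar, the bottle and the card case where they are.

Things in the scene. Friction and masses are not known exactly. Their poses are not given: they have to be found in the camera images.
- gauge: Upright steel telescoping gauge, 148 mm tall, about 0.2 kg. Origin: centre of its underside; z up along it, y along its plungers. From the bottom: nose 15 (x) by 26 (y) mm, z 0 to 20; guide 30 by 36, z 20 to 96; square flange 50 by 50, z 96 to 100; ribbed square grip 28 by 28, z 100 to 132; then the lock cap on a neck. The cap (z 134 to 148) must fit between the fingers.
- gauge_grip (a point): Centre of the gauge's square grip, 116 mm above its origin. Hold the gauge here from above, fingertips just (2 to 4 mm) above the flange, so that they can push on the flange if they slip.
- gauge_shoulder (a point): Centre of the guide's flat underside, the shoulder, 20 mm above the gauge's origin. It lands on the bush's flat top and stops the gauge; the plungers then lie in the bush's narrow part, just past its lead-in, and the gauge stands there by itself when let go.
- plunger_a_tip (a point): Outermost point of the plunger on the gauge's +y side, 7 mm above the gauge's origin. The two round-ended plungers (8 mm thick) are sprung outwards, 3.4 N each when fully out, about 6.5 N in the bush. The distance between the tips is what the gauge reads: 38 mm when free, about 30 mm in the bush. Locked, they stay where they are.
- plunger_b_tip (a point): Outermost point of the plunger on the gauge's -y side, likewise.
- cap (a joint): Lock cap: 0 is up (plungers free), 0.0035 to 0.007 m is pushed down (plungers locked). It moves at about 3 N and bites after 3 mm; push it until it resists with about 9 N. It stays down when left.
- cap_top (a point): Centre of the top face of the lock cap, a steel button 18 mm in diameter on top of the gauge, 148 mm above the gauge's origin when up.
- tube: Upright aluminium handle tube clamped on a steel foot 90 by 100 mm, fixed to the desk. Origin: centre of the foot's underside, z up. Inside 34 (x) by 41 (y) mm, outside about 44 by 52, mouth 106 mm above the desk, with a flared black collar some 4 mm wider each side. The gauge goes in with its y along the tube's y, either way round. Keep every push on the tube below 15 N.
- tube_mouth (a point): Centre of the tube's mouth, 106 mm above the desk. Inside is a white bush, its flat top 20 to 66 mm below the mouth (unknown). Its hole is 19 mm in x; in y a lead-in narrows from 38 to 29 mm over the top 10 mm, then 29 mm for 9 mm. Pushing the plungers through the lead-in takes up to about 7 N, then 2 to 3 N; at the shoulder it rises, 12 N per mm (the bush sits on rubber).
- stand: Dark wooden stand 76 (x) by 112 (y) by 104 mm, fixed to the desk; origin at the centre of its underside. A slot 36 (x) by 46 (y) mm, 96 mm deep, opens in its top. The gauge hangs in it by its flange, which rests on the top (gauge origin then 8 mm above the desk), its y along the stand's y, either way round.
- stand_slot (a point): Centre of the slot at the top face of the stand, 104 mm above the desk.
- ink_jar: Bystander: small jar with a lid, 42 mm across, 55 mm tall, origin at its underside.
- white_bottle: Bystander: white bottle, 46 mm across, 95 mm tall, origin at its underside.
- card_case: Bystander: flat dark leather-covered card case 78 by 112 by 14 mm, origin at its underside.
Things that resemble listed ones, but are neither listed nor needed, are in the scene too. Several things have the shape of the gauge; the one meant has the colours described above.

How it is judged:
By the outcome, as a careful person would: the job done as asked, in the order asked, and still so for the second after the job is handed in, with the robot touching nothing.
It also fails if it takes over 72 s, if anything falls off the work surface, if the arm or the gripper's body presses on something with over 40 N, if the wrist force passes 120 N, or if a joint passes its speed limit or range.

## Working session

There is one attempt and no reset: what is moved stays moved. The work goes in short steps, Python scripts to look and compute and a tool call to move; the robot and the scene stay as the last step left them, time stands still between calls to the robot, and variables do not carry over. Pictures are saved under pics/ and viewed, about 8 in all and at most 12, crops included, and the job is handed in when it is done.

Besides the shell and the picture viewer there is one more tool, called after "Emit:" by a JSON object that holds its "api" and its "payload". drive_tool: Moves the arm, as the interface text tells. Its arguments: {"type":"object","properties":{"increments":{"type":"array","items":{"type":"array","items":{"type":"number"}}},"squeeze":{"type":"number"}},"required":["increments"]}

```bash
ls; mkdir -p pics; cat > h.py <<'E'
import numpy as np, cv2
from workcell import arm
def grab(n):
    f=arm.grab_frame(n); np.save(f'{n}.npy',f,allow_pickle=True); return f
def load(n): return np.load(f'{n}.npy',allow_pickle=True).item()
def ray(f,u,v):
    x=(u-f['cx'])/f['fx'];y=(v-f['cy'])/f['fy'];x0,y0=x,y
    for _ in range(20):
        s=1+f['k1']*(x*x+y*y);x,y=x0/s,y0/s
    R=cv2.Rodrigues(np.array(f['rvec'],float))[0];t=np.array(f['tvec'],float).ravel()
    return -R.T@t, R.T@np.array([x,y,1.0])
def onplane(f,u,v,z):
    c,d=ray(f,u,v);return c+d*(z-c[2])/d[2]
def pt(f,u,v):
    c,d=ray(f,u,v);return c+d*f['range_z'][int(v),int(u)]
def save(f,name,crop=None,k=1):
    im=f['pixels'][:,:,::-1]
    if crop: a,b,c,d=crop; im=im[b:d,a:c]
    cv2.imwrite(f'pics/{name}.png',cv2.resize(im,None,fx=k,fy=k,interpolation=cv2.INTER_CUBIC))
E
python3 - <<'E'
from h import *
s=grab('scene');t=grab('top')
im=np.vstack([s['pixels'],t['pixels']])[:,:,::-1]
cv2.imwrite('pics/a.png',s['pixels'][:,:,::-1]);cv2.imwrite('pics/b.png',t['pixels'][:,:,::-1])
print(arm.get_obs())
for f in(s,t):print(ray(f,280,210))
E
```

```text
pics
{'time': 0.1, 'qpos': array([ 1.32206644e+00,  2.38768648e-01, -1.41476737e-02,  1.31916881e+00,
       -8.82505732e-06,  1.57083380e+00]), 'joint_vel': array([ 1.18820007e-03, -6.82188886e-04,  2.96812470e-03, -3.09346524e-04,
       -9.13140435e-04,  3.27561397e-05]), 'joint_efforts': array([ 1.87772726e-03, -5.39715922e+01,  3.47002065e+01,  1.33829613e-02,
        7.83263067e-05,  1.02373849e-05]), 'ee_pos': array([0.1291581 , 0.50850662, 0.23072546]), 'orientation': array([-7.55439229e-05,  1.24063169e-01,  9.92274113e-01, -6.39971975e-04]), 'contact_force': array([ 0.01723094, -0.77408198,  0.21707808]), 'ft_torque': array([ 0.02510927,  0.02350177, -0.02794454]), 'gripper_width': 0.0853590272955407}
(array([ 1.03701684, -0.1423725 ,  0.64438475]), array([-0.61678621,  0.30846674, -0.72424969]))
(array([0.46939614, 0.0554259 , 1.18325791]), array([ 0.09286818,  0.01651053, -0.99561099]))
```

View pics/a.png

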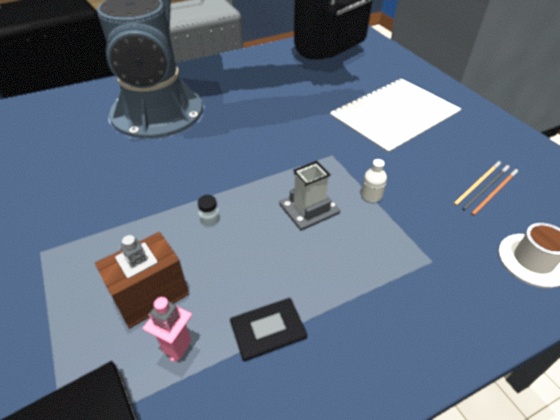

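View pics/b.png

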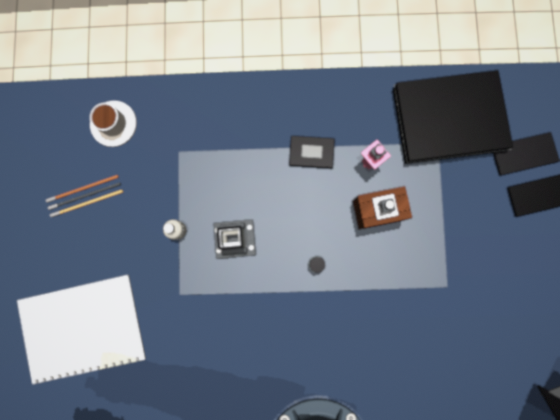

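Scene view: the steel gauge with a white/bright flange hangs in the brown stand at scene (133,255) and top (386,206). The pink gauge-shaped thing at scene (170,325), top (375,155), is the decoy. The tube is at scene (311,190), top (232,238), the jar at top (317,264), the bottle at (174,229) and the case at (312,152). I'll confirm with one crop and measure.

```bash
python3 - <<'E'
from h import *
t=load('top');s=load('scene')
a=cv2.resize(t['pixels'][185:235,345:420],None,fx=5,fy=5,interpolation=cv2.INTER_CUBIC)
b=cv2.resize(t['pixels'][213:263,205:280],None,fx=5,fy=5,interpolation=cv2.INTER_CUBIC)
c=cv2.resize(s['pixels'][225:325,85:195],None,fx=3.4,fy=3.4);c=cv2.copyMakeBorder(c[:,:375],0,max(0,0),0,max(0,375-c.shape[1]),0)
d=cv2.resize(s['pixels'][155:230,270:345],None,fx=4.5,fy=4.5)[:, :375];d=cv2.copyMakeBorder(d,0,c.shape[0]-d.shape[0],0,375-d.shape[1],0)
cv2.imwrite('pics/c.png',np.vstack([np.hstack([a,b]),np.hstack([c,d])])[:,:,::-1])
hsv=cv2.cvtColor(t['pixels'],cv2.COLOR_RGB2HSV)
def blob(m,box,z):
    k=np.zeros(m.shape,np.uint8);x0,y0,x1,y1=box;k[y0:y1,x0:x1]=m[y0:y1,x0:x1]
    n,l,st,ce=cv2.connectedComponentsWithStats(k.astype(np.uint8))
    i=1+np.argmax(st[1:,4]);cs=cv2.findContours((l==i).astype(np.uint8),0,2)[0][0][:,0]
    P=np.array([onplane(t,u,v,z)[:2] for u,v in cs],np.float32)
    r=cv2.minAreaRect(P*1000);print(box,st[i],ce[i].round(1),np.round(r[0],1),np.round(r[1],1),round(r[2],1))
H,S,V=cv2.split(hsv)
blob((V>190)&(S<60),(345,180,420,240),.108)
blob(((H<15)|(H>170))&(S>100)&(V>40),(345,180,420,240),.104)
blob((V<60),(210,215,255,262),.106)
blob((V>0)&(V<75)&(S<120),(280,130,340,172),.014)
print(hsv[238,232],hsv[228,232],hsv[247,232],hsv[238,214:255,2])
E
```

```text
(345, 180, 420, 240) [373 194  25  25 290] [385.1 205.7] [ 571.1 -165. ] [49.  49.4] 9.6
(345, 180, 420, 240) [357 187  54  41 995] [382.6 207.5] [ 569.6 -162.5] [ 73.3 113. ] 9.6
(210, 215, 255, 262) [223 243  20   8  41] [233.8 247.9] [486.1 182. ] [10.8 45.8] 15.9
(280, 130, 340, 172) [290 136  44  18 342] [310.2 141.5] [746.8  -8.9] [ 42.5 109.1] 5.2
[108  12 106] [105   4 115] [135   6  79] [132 115  98  76  78 115 136 131 134 165 183 171 135  95  79  84  90  99
 106 108 108 109 112 127 153 155 119  74  63  77  91 102 111 118 124 127
 127 127 124 118 122]
```

View pics/c.png

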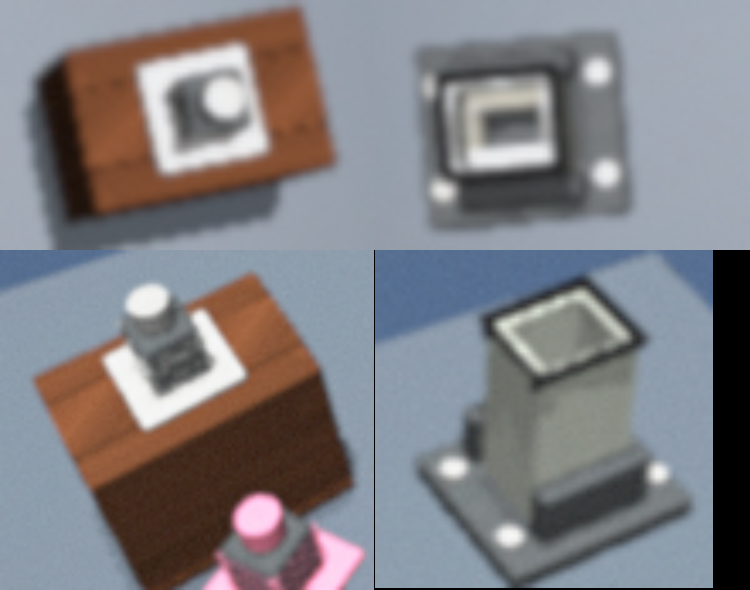

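The crop confirms it: the gauge in the stand has a grey ribbed grip, white cap and white flange, while the other one is pink. First I'll plan a stop above the tube for a wrist view.

```bash
cat >> h.py <<'E'
def R_tool():
    from scipy.spatial.transform import Rotation
    o=arm.get_obs();q=o['orientation'];return Rotation.from_quat([q[1],q[2],q[3],q[0]]).as_matrix(),o
def yaw(): # world angle of tool y (deg)
    R,o=R_tool();return np.degrees(np.arctan2(R[1,1],R[0,1]))
def to(p,yd=None):
    R,o=R_tool();d=R.T@(np.array(p)-o['ee_pos']);y=yaw()
    print('tool shift mm',(d*1000).round(1),'yaw',round(y,2),'turn',None if yd is None else round(np.radians(y-yd),4),'tilt',R[:,2].round(4))
    print('t',o['time'],'tcp',o['ee_pos'].round(4),'F',o['contact_force'].round(2),'w',round(o['gripper_width'],4))
E
python3 - <<'E'
from h import *
t=load('top');print(onplane(t,230.4,238,.106))
c=onplane(t,230.4,238,.106)
to([c[0]-0.03,c[1],.27],94.5)
to([.571,-.165,.20],99.6)
E
```

```text
[0.50957236 0.18761639 0.106     ]
tool shift mm [-418.6 -224.8  -39. ] yaw 75.75 turn -0.3273 tilt [-3.0e-04 -1.3e-03 -1.0e+00]
t 0.1 tcp [0.1292 0.5085 0.2307] F [ 0.02 -0.77  0.22] w 0.0854
tool shift mm [-594.1 -543.9   31.4] yaw 75.75 turn -0.4163 tilt [-3.0e-04 -1.3e-03 -1.0e+00]
t 0.1 tcp [0.1292 0.5085 0.2307] F [ 0.02 -0.77  0.22] w 0.0854
```

Emit:
{"api": "drive_tool", "payload": {"increments": [[-0.035,-0.0187,-0.0033,0,1],[-0.035,-0.0187,-0.0033,0,1],[-0.035,-0.0187,-0.0033,0,1],[-0.035,-0.0187,-0.0033,0,1],[-0.035,-0.0187,-0.0033,0,1],[-0.035,-0.0187,-0.0033,0,1],[-0.035,-0.0187,-0.0033,0,1],[-0.035,-0.0187,-0.0033,0,1],[-0.035,-0.0187,-0.0033,0,1],[-0.035,-0.0187,-0.0033,0,1],[-0.035,-0.0187,-0.0033,0,1],[-0.035,-0.0187,-0.0033,0,1]]}}

```text
time: 1.1
ee_pos: [0.4896, 0.1784, 0.2676]
orientation: [-0.002, 0.117, 0.993, -0.003]
contact_force: [0.2, 1.9, 0.1]
gripper_width: 0.0854
```

Emit:
{"api": "drive_tool", "payload": {"increments": [[0,0,0,-0.11,1],[0,0,0,-0.11,1],[0,0,0,-0.11,1],[0,0,0,0,1]]}}

```text
time: 1.43
ee_pos: [0.4961, 0.1704, 0.2657]
orientation: [-0.003, -0.049, 0.999, -0.003]
contact_force: [-0.1, 0.2, 0.0]
gripper_width: 0.0854
```

```bash
python3 - <<'E'
from h import *
f=grab('wrist');save(f,'w1');print(ray(f,280,210),f['fx'],f['k1'])
to([.48,.1876,.27],94.5)
E
```

```text
(array([0.43031493, 0.16502894, 0.40901052]), array([ 0.24201316,  0.03777405, -0.96987524])) 354.6736752437918 0.001981766864151479
tool shift mm [14.4 18.5 -4.3] yaw 95.24 turn 0.0129 tilt [-0.0063 -0.0073 -1.    ]
t 1.4833 tcp [0.496  0.1705 0.2657] F [ 0.51 -0.03  0.09] w 0.0852
```

View pics/w1.png

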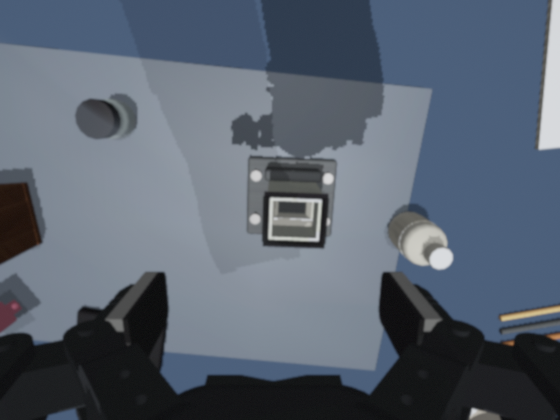

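The wrist view shows the tube's black collar at pixels (263..327, 193..247), with the bottle at right (425,245) and the jar at left (98,118). I'll fit the collar.

```bash
cat >> h.py <<'E'
def rectfit(f,mask,box,z):
    x0,y0,x1,y1=box;k=np.zeros(mask.shape,np.uint8);k[y0:y1,x0:x1]=mask[y0:y1,x0:x1]
    n,l,st,ce=cv2.connectedComponentsWithStats(k);i=1+np.argmax(st[1:,4])
    cs,hi=cv2.findContours((l==i).astype(np.uint8),cv2.RETR_CCOMP,cv2.CHAIN_APPROX_NONE)
    for c,h in zip(cs,hi[0]):
        if len(c)<25: continue
        P=np.array([onplane(f,u,v,z)[:2] for u,v in c[:,0]],np.float32)*1000
        r=cv2.minAreaRect(P);print('hole' if h[3]>=0 else 'outer',c[:,0].min(0),c[:,0].max(0),'ctr',np.round(r[0],1),'size',np.round(r[1],1),'ang',round(r[2],2))
E
python3 - <<'E'
from h import *
f=load('wrist');V=f['pixels'].max(2)
print(V[220,255:335])
for th in(40,50): rectfit(f,V<th,(255,185,335,255),.106)
for n,th in(('foot',0),):
  c=[onplane(f,u,v,.02)[:2]*1000 for u,v in((256,176),(327,179),(254,219))];print(np.round(c,1), [np.degrees(np.arctan2(*(c[i]-c[0])[::-1])).round(1) for i in(1,2)])
E
```

```text
[203 204 203 198 182 149 114  85  57  39  35  34  59 117 175 203 200 178
 165 167 170 168 163 158 156 155 155 155 154 155 154 155 155 156 159 164
 167 168 168 168 166 164 162 163 163 168 177 185 188 187 187 187 186 186
 186 186 180 157 118  91  93 126 174 200 191 147  81  36  29  35  53 103
 159 184 174 140 121 135 154 161]
outer [266 197] [326 245] ctr [525.1 202.7] size [34.  66.4] ang 45.23
outer [264 193] [327 246] ctr [513.5 190.5] size [48.  55.2] ang 3.54
hole [265 195] [324 243] ctr [513.1 190.1] size [44.2 50.7] ang 3.6
[[491.5 149.9]
 [487.1 228.2]
 [540.8 151.8]] [np.float64(93.2), np.float64(2.2)]
```

```bash
python3 - <<'E'
from h import *
f=load('wrist');V=f['pixels'].max(2)
for th in(65,80,95): rectfit(f,V<th,(258,189,333,252),.106)
z=f['range_z'];print('mouth z',[pt(f,u,v).round(3) for u,v in((295,194),(265,220),(325,220),(295,243))])
t=load('top');V=t['pixels'].max(2)
for th in(80,90,100): rectfit(t,V<th,(210,225,250,256),.106)
to([.50,-.162,.24],99.6)
E
```

```text
outer [263 192] [327 246] ctr [513.4 190.5] size [49.4 56.3] ang 3.33
hole [266 195] [323 243] ctr [513.2 190.2] size [43.2 49.9] ang 3.71
outer [262 191] [328 247] ctr [513.1 190.4] size [50.6 57.2] ang 3.33
hole [266 195] [323 243] ctr [513.2 190.3] size [42.8 49.5] ang 3.29
outer [262 189] [328 247] ctr [512.3 190.7] size [53.4 58.1] ang 5.12
hole [266 196] [323 242] ctr [513.2 190.3] size [42.4 49.1] ang 3.27
mouth z [array([0.49 , 0.188, 0.106]), array([0.516, 0.165, 0.108]), array([0.511, 0.218, 0.106]), array([0.535, 0.193, 0.106])]
outer [218 226] [245 254] ctr [504.8 185.3] size [63.6 59.4] ang 1.05
outer [217 225] [246 255] ctr [504.5 186.4] size [67.2 64.3] ang 3.15
outer [216 225] [247 255] ctr [503.9 186. ] size [69.4 68.8] ang 2.7
tool shift mm [  26.2 -331.3   28.1] yaw 95.24 turn -0.0762 tilt [-0.0063 -0.0073 -1.    ]
t 1.4833 tcp [0.496  0.1705 0.2657] F [ 0.51 -0.03  0.09] w 0.0852
```

Emit:
{"api": "drive_tool", "payload": {"increments": [[-0.0025,-0.037,0.0015,0,1],[-0.0025,-0.037,0.0015,0,1],[-0.0025,-0.037,0.0015,0,1],[-0.0025,-0.037,0.0015,0,1],[-0.0025,-0.037,0.0015,0,1],[-0.0025,-0.037,0.0015,0,1],[-0.0025,-0.037,0.0015,0,1],[-0.0025,-0.037,0.0015,0,1],[-0.0025,-0.035,0.0015,0,1],[0,0,0,-0.076,1],[0,0,0,0,1]]}}

```text
time: 2.4
ee_pos: [0.5447, -0.1669, 0.2512]
orientation: [-0.004, -0.066, 0.998, -0.003]
contact_force: [0.0, -0.1, 1.3]
gripper_width: 0.0854
```

```bash
python3 - <<'E'
from h import *
f=grab('wrist');save(f,'w2')
to([.571,-.165,.19],99.6)
p=f['pixels'].astype(int);V=p.max(2);S=V-p.min(2)
for th in(190,200,215): rectfit(f,((V>th)&(S<40)),(180,120,400,330),.108)
rectfit(f,((p[:,:,0]-p[:,:,2]>25)|((V>th)&(S<40))),(120,60,450,350),.104)
E
```

```text
tool shift mm [-26.9  -1.4  60.8] yaw 97.43 turn -0.0378 tilt [-0.0085 -0.0067 -0.9999]
t 2.45 tcp [ 0.5447 -0.1667  0.251 ] F [ 0.41 -0.07  0.11] w 0.0855
outer [241 208] [298 263] ctr [ 573.4 -165.9] size [48.2 48. ] ang 9.66
outer [241 208] [298 262] ctr [ 573.  -165.7] size [46.9 47.4] ang 9.99
outer [242 210] [296 227] ctr [ 557.5 -168.7] size [14.1 45.1] ang 11.38
outer [204 176] [335 276] ctr [ 567.5 -166.8] size [ 88.  110.7] ang 9.38
hole [239 205] [302 269] ctr [ 576.5 -165.1] size [57.9 53.4] ang 9.79
```

View pics/w2.png

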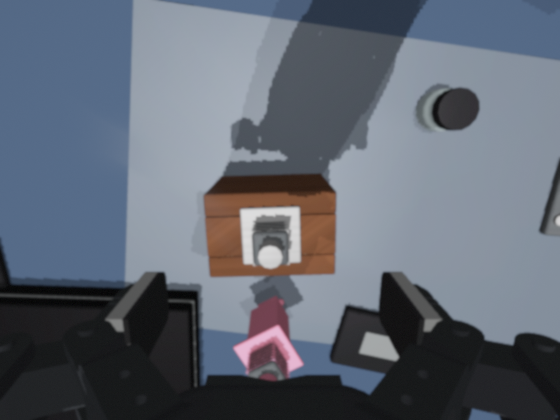

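The wrist view shows the stand at (205..335, 176..276), the white flange centred at (270,236) and the cap at (270,257). The pink decoy sits beyond it at (268,355). Moving over the grip and descending.

Emit:
{"api": "drive_tool", "payload": {"increments": [[-0.014,-0.0005,0.015,-0.02,1],[-0.014,-0.0005,0.015,-0.018,1],[0,0,0.015,0,1],[0,0,0.015,0,1],[0,0,0,0,1]]}}

```text
time: 2.87
ee_pos: [0.5748, -0.1588, 0.1883]
orientation: [-0.004, -0.079, 0.997, -0.003]
contact_force: [-0.3, 0.7, 0.1]
gripper_width: 0.0849
```

```bash
python3 - <<'E'
from h import *
to([.5725,-.1656,.111],99.7)
E
```

```text
tool shift mm [ 2.8 -5.9 77.3] yaw 99.01 turn -0.0121 tilt [-0.0067 -0.0064 -1.    ]
t 2.8667 tcp [ 0.5748 -0.1588  0.1883] F [-0.34  0.75  0.08] w 0.0849
```

Emit:
{"api": "drive_tool", "payload": {"increments": [[0.0014,-0.003,0.015,-0.012,1],[0.0014,-0.003,0.015,0,1],[0,0,0.015,0,1],[0,0,0.01,0,1],[0,0,0,0,1],[0,0,0,0,1]]}}

```text
time: 3.37
ee_pos: [0.5746, -0.1591, 0.1322]
orientation: [-0.004, -0.084, 0.996, -0.003]
contact_force: [0.1, 0.1, -0.1]
gripper_width: 0.0854
```

```bash
python3 - <<'E'
from h import *
to([.5725,-.1656,.111],99.7)
E
```

```text
tool shift mm [ 3.  -6.  21.3] yaw 99.62 turn -0.0014 tilt [-0.007  -0.0058 -1.    ]
t 3.3667 tcp [ 0.5746 -0.1591  0.1322] F [ 0.11  0.13 -0.11] w 0.0854
```

Emit:
{"api": "drive_tool", "payload": {"increments": [[0.0015,-0.003,0,0,1],[0.0015,-0.003,0,0,1],[0,0,0,0,1]]}}

```text
time: 3.62
ee_pos: [0.5738, -0.1652, 0.1345]
orientation: [-0.003, -0.084, 0.996, -0.003]
contact_force: [0.1, 0.1, -0.0]
gripper_width: 0.0857
```

```bash
python3 - <<'E'
from h import *
to([.5725,-.1656,.111],99.7)
E
```

```text
tool shift mm [ 1.2 -0.  23.5] yaw 99.65 turn -0.0008 tilt [-0.0045 -0.0064 -1.    ]
t 3.6167 tcp [ 0.5738 -0.1652  0.1345] F [ 0.14  0.08 -0.02] w 0.0857
```

Emit:
{"api": "drive_tool", "payload": {"increments": [[0.0006,0,0.008,0,1],[0.0006,0,0.008,0,1],[0,0,0.006,0,1],[0,0,0.0,0,1]]}}

```text
time: 3.95
ee_pos: [0.5732, -0.1666, 0.1122]
orientation: [-0.001, -0.083, 0.997, -0.004]
contact_force: [-0.1, -0.3, 0.6]
gripper_width: 0.0855
```

```bash
python3 - <<'E'
from h import *
to([.5725,-.1656,.111],99.7)
f=grab('wrist');save(f,'w3')
f=grab('scene');save(f,'s3',(80,200,200,300),5)
E
```

```text
tool shift mm [0.6 1.1 1.2] yaw 99.57 turn -0.0023 tilt [-0.0013 -0.0074 -1.    ]
t 3.95 tcp [ 0.5732 -0.1666  0.1122] F [-0.08 -0.26  0.6 ] w 0.0855
```

View pics/s3.png

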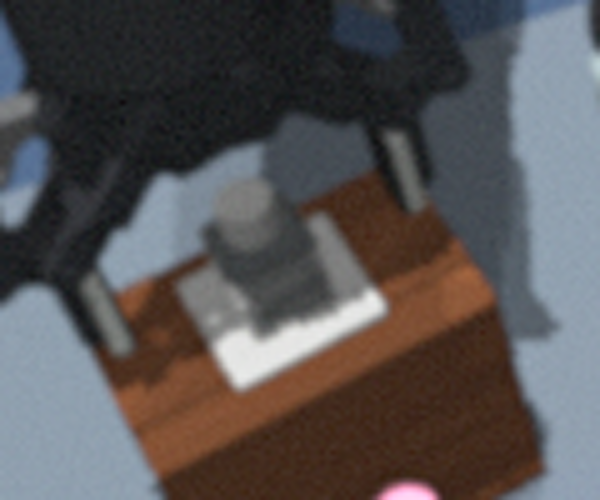

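The pads straddle the grip (crop pads at (110,310) and (405,170), cap at (245,210)). Going down 2 mm and closing.

Emit:
{"api": "drive_tool", "payload": {"increments": [[0.0005,0.001,0.002,0,1],[0,0,0,0,-0.1],[0,0,0,0,-0.2],[0,0,0,0,-0.3],[0,0,0,0,-0.5],[0,0,0,0,-0.6],[0,0,0,0,-0.8],[0,0,0,0,-1]], "squeeze": 45}}

```text
time: 4.72
ee_pos: [0.5734, -0.1656, 0.1118]
orientation: [-0.0, -0.084, 0.996, -0.004]
contact_force: [0.3, 0.2, -1.9]
gripper_width: 0.0273
```

```bash
python3 - <<'E'
from h import *
to([.5725,-.1656,.111],99.7)
f=grab('wrist');save(f,'w4',(140,150,420,420),2.5);print(arm.get_obs()['contact_force'],arm.get_obs()['ft_torque'])
E
```

```text
tool shift mm [0.9 0.1 0.8] yaw 99.59 turn -0.002 tilt [ 6.0e-04 -7.9e-03 -1.0e+00]
t 4.7167 tcp [ 0.5734 -0.1656  0.1118] F [ 0.26  0.21 -1.91] w 0.0273
[ 0.19316998  0.09985738 -0.94547102] [ 0.05669707  0.01532101 -0.02485506]
```

View pics/w4.png

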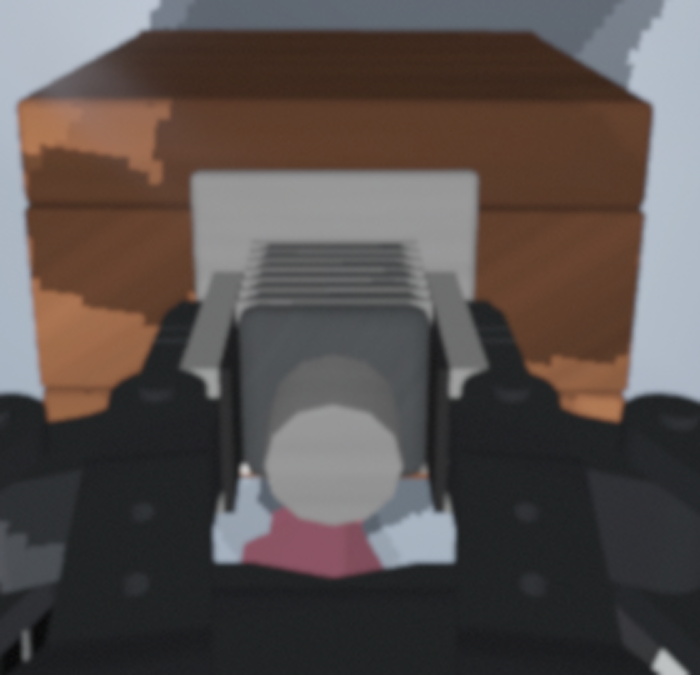

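Gripped: the pads sit on both sides of the grip (crop (215,320) and (455,320)) and the flange is visible below. Lifting.

Emit:
{"api": "drive_tool", "payload": {"increments": [[0,0,-0.008,0,-1],[0,0,-0.01,0,-1],[0,0,-0.01,0,-1],[0,0,-0.01,0,-1]]}}

```text
time: 5.1
ee_pos: [0.5717, -0.1648, 0.1505]
orientation: [-0.002, -0.084, 0.996, -0.003]
contact_force: [0.2, -0.1, -1.1]
gripper_width: 0.0275
```

```bash
python3 - <<'E'
from h import *
f=load('wrist')
a,b=[onplane(f,u,v,.108) for u,v in((218.5,218.2),(329,218.2))]
m=(a+b)/2;d=(b-a)/np.linalg.norm(b-a);n=np.array([-d[1],d[0],0]);n*=np.sign(n[0])
print(a,b,np.linalg.norm(b-a),m+.025*n)
to([.5734,-.1656,.25],99.6)
E
```

```text
[ 0.5523942  -0.19278313  0.108     ] [ 0.54438201 -0.14596657  0.108     ] 0.04749721112611307 [ 0.57302984 -0.16515766  0.108     ]
tool shift mm [ -1.   -1.6 -99.5] yaw 99.58 turn -0.0003 tilt [-0.0042 -0.0065 -1.    ]
t 5.1 tcp [ 0.5717 -0.1648  0.1505] F [ 0.22 -0.13 -1.09] w 0.0275
```

Emit:
{"api": "drive_tool", "payload": {"increments": [[-0.0005,-0.001,-0.014,0,-1],[-0.0005,0,-0.014,0,-1],[0,0,-0.014,0,-1],[0,0,-0.018,0,-1],[0,0,-0.02,0,-1],[0,0,-0.02,0,-1],[0,0,0,0,-1],[0,0,0,0,-1]]}}

```text
time: 5.77
ee_pos: [0.5739, -0.1651, 0.2662]
orientation: [0.002, -0.084, 0.996, -0.005]
contact_force: [0.5, -0.0, -3.0]
gripper_width: 0.0274
```

```bash
python3 - <<'E'
from h import *
to([.5130,.1903,.255],93.4)
E
```

```text
tool shift mm [  0.9 360.7   7.7] yaw 99.58 turn 0.1078 tilt [ 0.0046 -0.009  -0.9999]
t 5.7667 tcp [ 0.5739 -0.1651  0.2662] F [ 0.5  -0.04 -3.04] w 0.0274
```

Emit:
{"api": "drive_tool", "payload": {"increments": [[0,0.015,0,0,-1],[0,0.03,0,0,-1],[0,0.035,0,0,-1],[0,0.035,0,0,-1],[0,0.035,0,0,-1],[0,0.035,0,0,-1],[0,0.035,0,0,-1],[0,0.035,0,0,-1],[0,0.035,0,0,-1],[0,0.03,0,0,-1],[0,0.02,0,0,-1],[0,0.01,0,0,-1]]}}

```text
time: 6.77
ee_pos: [0.5047, 0.1969, 0.2524]
orientation: [-0.005, -0.081, 0.997, -0.005]
contact_force: [0.7, -0.1, -1.8]
gripper_width: 0.0273
```

Emit:
{"api": "drive_tool", "payload": {"increments": [[0,0,0,0.05,-1],[0,0,0,0.05,-1],[0,0,0,0,-1],[0,0,0,0,-1]]}}

```text
time: 7.1
ee_pos: [0.5009, 0.2003, 0.2493]
orientation: [-0.007, -0.032, 0.999, -0.006]
contact_force: [-0.0, -0.2, -1.9]
gripper_width: 0.0275
```

```bash
python3 - <<'E'
from h import *
to([.5130,.1903,.235],93.4)
E
```

```text
tool shift mm [-11.6 -10.6  14.2] yaw 93.72 turn 0.0056 tilt [-0.0142 -0.0117 -0.9998]
t 7.1 tcp [0.5009 0.2003 0.2493] F [-0.02 -0.16 -1.9 ] w 0.0275
```

Emit:
{"api": "drive_tool", "payload": {"increments": [[-0.006,-0.005,0,0,-1],[-0.006,-0.005,0,0,-1],[0,0,0,0,-1],[0,0,0,0,-1]]}}

```text
time: 7.43
ee_pos: [0.5148, 0.1885, 0.2485]
orientation: [-0.008, -0.033, 0.999, -0.006]
contact_force: [-0.2, 0.9, -1.7]
gripper_width: 0.0276
```

```bash
python3 - <<'E'
from h import *
to([.5130,.1903,.235],93.4)
E
```

```text
tool shift mm [ 1.4  2.  13.6] yaw 93.84 turn 0.0078 tilt [-0.015  -0.0125 -0.9998]
t 7.4333 tcp [0.5148 0.1885 0.2485] F [-0.21  0.87 -1.66] w 0.0276
```

Emit:
{"api": "drive_tool", "payload": {"increments": [[0,0,-0.02,0,-1],[0,0,0,0,-1],[0,0,0,0,-1]]}}

```text
time: 7.68
ee_pos: [0.5156, 0.1872, 0.2681]
orientation: [-0.009, -0.033, 0.999, -0.006]
contact_force: [-1.1, -0.4, -3.6]
gripper_width: 0.0273
```

```bash
python3 - <<'E'
from h import *
to([.5130,.1903,.235],93.4)
E
```

```text
tool shift mm [ 1.8  3.6 33.1] yaw 93.75 turn 0.006 tilt [-0.0166 -0.0131 -0.9998]
t 7.6833 tcp [0.5156 0.1872 0.2681] F [-1.1  -0.39 -3.63] w 0.0273
```

Emit:
{"api": "drive_tool", "payload": {"increments": [[0,0,0.005,0,-1],[0,0,0.005,0,-1],[0,0,0.005,0,-1],[0,0,0.005,0,-1],[0,0,0.0,0,-1]]}}

```text
time: 8.1
ee_pos: [0.5146, 0.1864, 0.2438]
orientation: [-0.009, -0.033, 0.999, -0.007]
contact_force: [0.1, 0.0, -3.1]
gripper_width: 0.0275
```

```bash
python3 - <<'E'
from h import *
to([.5130,.1903,.235],93.4)
E
```

```text
tool shift mm [1.2 4.1 8.8] yaw 93.74 turn 0.006 tilt [-0.0184 -0.0136 -0.9997]
t 8.1 tcp [0.5146 0.1864 0.2438] F [ 0.14  0.01 -3.12] w 0.0275
```

Emit:
{"api": "drive_tool", "payload": {"increments": [[0,0.001,-0.003,0,-1],[0,0.001,-0.006,0,-1],[0,0.001,-0.009,0,-1],[0,0.001,-0.013,0,-1],[0,0,-0.018,0,-1],[0,0,-0.024,0,-1],[0,0,0.0,0,-1],[0,0,0,0,-1]]}}

```text
time: 8.77
ee_pos: [0.5152, 0.1925, 0.3236]
orientation: [-0.009, -0.033, 0.999, -0.006]
contact_force: [-0.5, -0.4, -2.9]
gripper_width: 0.0272
```

```bash
python3 - <<'E'
from h import *
to([.5130,.1903,.235],93.4)
E
```

```text
tool shift mm [ 0.7 -1.  88.6] yaw 93.79 turn 0.0068 tilt [-0.0179 -0.0133 -0.9998]
t 8.7667 tcp [0.5152 0.1925 0.3236] F [-0.46 -0.35 -2.95] w 0.0272
```

Emit:
{"api": "drive_tool", "payload": {"increments": [[0,0,0.024,0,-1],[0,0,0.018,0,-1],[0,0,0.013,0,-1],[0,0,0.009,0,-1],[0,0,0.006,0,-1],[0,0,0.003,0,-1],[0,0,0.001,0,-1],[0,0,0,0,-1]]}}

```text
time: 9.43
ee_pos: [0.5148, 0.1924, 0.2486]
orientation: [-0.007, -0.033, 0.999, -0.006]
contact_force: [-0.5, -0.2, -1.4]
gripper_width: 0.0275
```

```bash
python3 - <<'E'
from h import *
to([.5130,.1903,.235],93.4)
E
```

```text
tool shift mm [ 1.7 -1.9 13.6] yaw 93.82 turn 0.0073 tilt [-0.0131 -0.0115 -0.9998]
t 9.4333 tcp [0.5148 0.1924 0.2486] F [-0.52 -0.21 -1.4 ] w 0.0275
```

Emit:
{"api": "drive_tool", "payload": {"increments": [[0,-0.0013,0.012,0.006,-1],[0,0,0.008,0,-1],[0,0,0.004,0,-1],[0,0,0.002,0,-1],[0,0,0,0,-1]]}}

```text
time: 9.85
ee_pos: [0.5159, 0.1914, 0.2239]
orientation: [-0.005, -0.03, 1.0, -0.005]
contact_force: [0.7, -1.0, -1.4]
gripper_width: 0.0271
```

```bash
python3 - <<'E'
from h import *
to([.5149,.1911,.215],93.4)
s=grab('scene');w=grab('wrist')
a=cv2.resize(s['pixels'][120:220,260:350],None,fx=4.4,fy=4.4,interpolation=2)
b=cv2.resize(w['pixels'][150:420,150:410],None,fx=1.55,fy=1.55)
h=min(a.shape[0],b.shape[0]);cv2.imwrite('pics/d.png',np.hstack([a[:h],b[:h]])[:,:,::-1])
E
```

```text
tool shift mm [ 0.9 -0.2  8.9] yaw 93.48 turn 0.0014 tilt [-0.0093 -0.0099 -0.9999]
t 9.85 tcp [0.5159 0.1914 0.2239] F [ 0.68 -0.96 -1.35] w 0.0271
```

View pics/d.png

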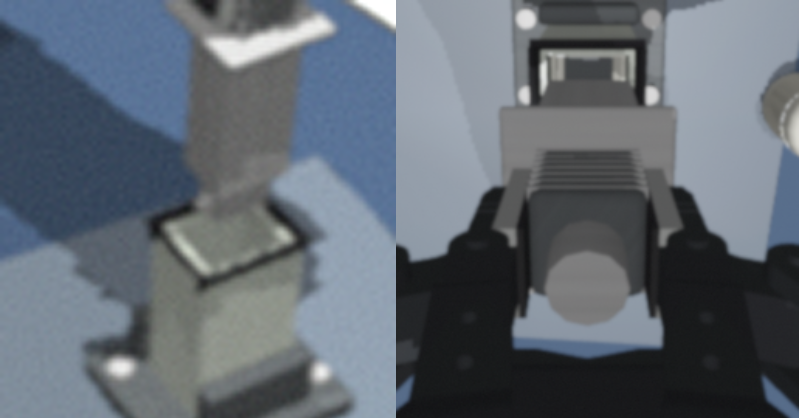

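The left crop shows the nose just above the mouth and about centred. The right crop shows the guide between the collar sides (528..647), with the shoulder edge from about 553 to 635. I'll quantify the lateral offset.

```bash
python3 - <<'E'
from h import *
w=load('wrist');R,o=R_tool();p=w['pixels'].max(2)
g=p[180:225,225:325]
for v in (190,196,203,206,210,214): print(v,p[v,230:320:2])
def ty(u,v,z): return (R.T@(onplane(w,u,v,z)-o['ee_pos']))*1000
for v in(185,205): print([ty(150+(x-396)/1.55,v,.106).round(1)[:2] for x in(528,647)])
print([ty(150+(x-396)/1.55,150+82/1.55,o['ee_pos'][2]-.0838).round(1)[:2] for x in(553,635)])
E
```

```text
190 [132 131 110  43  26  21  75 171 188 102 133 144 144 157 114  71  71  71
  70  71  72  72  73  73  72  72  70  71  71  75 113 132 136 144 108 135
 168 103  26  31  45 111 141 142 142]
196 [130 130 115  59  41  34 116 222 209 102 127 147 155 158 115  71  70  70
  70  70  70  68  69  70  70  70  68  71  70  77 132 143 138 148 108 127
 158  83  25  30  51 117 137 139 139]
203 [131 132 117  63  44  34  95 207 208 108  85  85  86  85  84  83  82  84
  83  85  84  84  83  82  83  83  83  84  85  85  87  88  90  93  88 103
 136  74  28  30  51 105 107 114 124]
206 [152 186 185 104  46  36  94 198 166  89  83  83  82  82  82  83  84  84
  84  85  84  85  84  83  83  83  85  83  85  84  83  84  85  86  85  87
  94  54  26  29  85 177 187 170 136]
210 [207 218 212 135  49  39  77 142  98  84  83  83  82  82  83  84  83  84
  85  85  84  85  84  84  83  84  85  85  84  84  84  84  85  86  85  85
  80  47  26  33 105 204 218 217 200]
214 [183 212 212 137  52  43  49  79  86  85  83  83  82  83  84  84  84  85
  85  85  85  85  84  83  84  85  85  85  85  85  84  84  85  85  86  86
  85  71  35  32 107 203 217 212 184]
[array([ 18.6, -27.9]), array([18.7, 29.4])]
[array([  3.3, -28.3]), array([ 3.4, 29.8])]
[array([ 13.1, -13.9]), array([13.2, 20.8])]
```

Emit:
{"api": "drive_tool", "payload": {"increments": [[0,0,0.005,0,-1],[0,0,0.004,0,-1],[0,0,0.003,0,-1],[0,0,0.003,0,-1],[0,0,0.003,0,-1],[0,0,0,0,-1]]}}

```text
time: 10.45
ee_pos: [0.5164, 0.1916, 0.2055]
orientation: [-0.004, -0.03, 1.0, -0.004]
contact_force: [-0.6, -0.3, -2.4]
gripper_width: 0.0273
```

```bash
python3 - <<'E'
from h import *
to([.5145,.1911,.195],93.4)
E
```

```text
tool shift mm [ 1.8 -0.3 10.5] yaw 93.49 turn 0.0016 tilt [-0.0072 -0.0091 -0.9999]
t 10.45 tcp [0.5164 0.1916 0.2055] F [-0.57 -0.26 -2.39] w 0.0273
```

Emit:
{"api": "drive_tool", "payload": {"increments": [[0.001,-0.0005,0.003,0,-1],[0.0008,0,0.003,0,-1],[0,0,0.003,0,-1],[0,0,0.002,0,-1],[0,0,0,0,-1]]}}

```text
time: 10.87
ee_pos: [0.5142, 0.1907, 0.1932]
orientation: [-0.004, -0.03, 1.0, -0.005]
contact_force: [0.7, 0.2, -2.9]
gripper_width: 0.0272
```

```bash
python3 - <<'E'
from h import *
to([.5145,.1911,.175],93.4)
E
```

```text
tool shift mm [-0.4  0.5 18.2] yaw 93.49 turn 0.0016 tilt [-0.0075 -0.0092 -0.9999]
t 10.8667 tcp [0.5142 0.1907 0.1932] F [ 0.72  0.24 -2.86] w 0.0272
```

Emit:
{"api": "drive_tool", "payload": {"increments": [[0,0,0.002,0,-1],[0,0,0.002,0,-1],[0,0,0.002,0,-1]]}}

```text
time: 11.12
ee_pos: [0.5144, 0.1908, 0.1871]
orientation: [-0.003, -0.03, 1.0, -0.004]
contact_force: [-0.2, -1.1, -2.6]
gripper_width: 0.0272
```

Emit:
{"api": "drive_tool", "payload": {"increments": [[0,0,0.002,0,-1],[0,0,0.002,0,-1],[0,0,0.002,0,-1]]}}

```text
time: 11.37
ee_pos: [0.5145, 0.1907, 0.1805]
orientation: [-0.003, -0.03, 1.0, -0.004]
contact_force: [-0.9, -0.4, -1.8]
gripper_width: 0.0272
```

```bash
python3 - <<'E'
from h import *
to([.5142,.1910,.175],93.4)
E
```

```text
tool shift mm [0.2 0.3 5.5] yaw 93.49 turn 0.0016 tilt [-0.0066 -0.0089 -0.9999]
t 11.3667 tcp [0.5145 0.1907 0.1805] F [-0.86 -0.35 -1.84] w 0.0272
```

Emit:
{"api": "drive_tool", "payload": {"increments": [[0,0,0.002,0,-1],[0,0,0.002,0,-1],[0,0,0.002,0,-1]]}}

```text
time: 11.62
ee_pos: [0.5145, 0.1907, 0.1738]
orientation: [-0.003, -0.03, 1.0, -0.004]
contact_force: [0.4, 0.4, -2.2]
gripper_width: 0.0273
```

Emit:
{"api": "drive_tool", "payload": {"increments": [[0,0,0.002,0,-1],[0,0,0.002,0,-1]]}}

```text
time: 11.78
ee_pos: [0.5144, 0.1906, 0.1694]
orientation: [-0.003, -0.03, 1.0, -0.004]
contact_force: [0.1, -0.4, -2.9]
gripper_width: 0.0273
```

Emit:
{"api": "drive_tool", "payload": {"increments": [[0,0,0.002,0,-1],[0,0,0.002,0,-1]]}}

```text
time: 11.95
ee_pos: [0.5144, 0.1906, 0.1649]
orientation: [-0.003, -0.03, 1.0, -0.004]
contact_force: [-0.9, 0.6, -2.5]
gripper_width: 0.0272
```

Emit:
{"api": "drive_tool", "payload": {"increments": [[0,0,0.002,0,-1],[0,0,0.002,0,-1]]}}

```text
time: 12.12
ee_pos: [0.5144, 0.1905, 0.1605]
orientation: [-0.003, -0.03, 1.0, -0.004]
contact_force: [0.6, -0.5, -2.2]
gripper_width: 0.0275
```

Emit:
{"api": "drive_tool", "payload": {"increments": [[0,0,0.002,0,-1],[0,0,0.0015,0,-1]]}}

```text
time: 12.28
ee_pos: [0.5148, 0.1906, 0.1572]
orientation: [-0.003, -0.03, 1.0, -0.004]
contact_force: [-0.7, -0.3, 3.3]
gripper_width: 0.0269
```

Emit:
{"api": "drive_tool", "payload": {"increments": [[0,0,0.002,0,-1],[0,0,0.0015,0,-1]]}}

```text
time: 12.45
ee_pos: [0.5153, 0.1908, 0.1545]
orientation: [-0.002, -0.03, 1.0, -0.004]
contact_force: [-1.0, -0.7, 3.9]
gripper_width: 0.0273
```

Emit:
{"api": "drive_tool", "payload": {"increments": [[0,0,0.002,0,-1],[0,0,0.0015,0,-1]]}}

```text
time: 12.62
ee_pos: [0.5159, 0.1909, 0.1519]
orientation: [-0.001, -0.03, 1.0, -0.004]
contact_force: [-1.0, -0.5, 4.1]
gripper_width: 0.0274
```

Emit:
{"api": "drive_tool", "payload": {"increments": [[0.0008,-0.0002,0.002,0,-1],[0.0006,0,0.0015,0,-1]]}}

```text
time: 12.78
ee_pos: [0.5154, 0.1907, 0.149]
orientation: [0.0, -0.03, 1.0, -0.003]
contact_force: [0.4, -0.1, 2.2]
gripper_width: 0.0272
```

Emit:
{"api": "drive_tool", "payload": {"increments": [[0.0005,0,0.0015,0,-1],[0.0003,0,0.0015,0,-1]]}}

```text
time: 12.95
ee_pos: [0.515, 0.1907, 0.146]
orientation: [0.001, -0.03, 1.0, -0.003]
contact_force: [0.9, -0.6, 10.4]
gripper_width: 0.0273
```

```bash
python3 - <<'E'
from h import *
to([.5142,.1907,.146],93.4);print(arm.get_obs()['ft_torque'])
E
```

```text
tool shift mm [ 0.8  0.1 -0. ] yaw 93.47 turn 0.0012 tilt [ 0.0025 -0.0067 -1.    ]
t 12.95 tcp [0.515  0.1907 0.146 ] F [ 0.87 -0.57 10.41] w 0.0273
[-0.25007864 -0.05705773 -0.00534962]
```

Emit:
{"api": "drive_tool", "payload": {"increments": [[0,0,-0.0003,0,-1]]}}

```text
time: 13.03
ee_pos: [0.5152, 0.1906, 0.1465]
orientation: [0.001, -0.03, 1.0, -0.003]
contact_force: [-1.4, -1.2, 5.3]
gripper_width: 0.0277
```

Emit:
{"api": "drive_tool", "payload": {"increments": [[0,0,0,0,-1],[0,0,0,0,-1]]}}

```text
time: 13.2
ee_pos: [0.515, 0.1906, 0.1466]
orientation: [0.001, -0.03, 1.0, -0.003]
contact_force: [-0.5, -0.3, 4.2]
gripper_width: 0.0275
```

```bash
python3 - <<'E'
from h import *
to([.5142,.1907,.146],93.4);print(arm.get_obs()['ft_torque'])
E
```

```text
tool shift mm [0.8 0.1 0.6] yaw 93.47 turn 0.0012 tilt [ 0.0031 -0.0066 -1.    ]
t 13.2 tcp [0.515  0.1906 0.1466] F [-0.48 -0.25  4.22] w 0.0275
[-0.16097808  0.0629244   0.03539714]
```

The pattern fits the description: lead-in at about 6 N, then a drop to about 4 N, then 12 N/mm at the shoulder, with the bush top at about z = 62 mm. Releasing and rising.

Emit:
{"api": "drive_tool", "payload": {"increments": [[0,0,0,0,-0.3],[0,0,0,0,-0.1],[0,0,0,0,0.3],[0,0,0,0,0.6],[0,0,0,0,0.8],[0,0,-0.006,0,0.8],[0,0,-0.01,0,0.8],[0,0,-0.012,0,0.8],[0,0,-0.014,0,0.8],[0,0,-0.012,0,0.8],[0,0,-0.006,0,0.8],[0,0,0,0,0.8]]}}

```text
time: 14.2
ee_pos: [0.5136, 0.191, 0.2109]
orientation: [-0.0, -0.03, 1.0, -0.004]
contact_force: [0.6, -0.1, 0.9]
gripper_width: 0.077
```

```bash
python3 - <<'E'
from h import *
to([.5145,.1907,.206],93.4)
f=grab('wrist');s=grab('scene')
a=cv2.resize(s['pixels'][120:220,260:350],None,fx=4.4,fy=4.4,interpolation=2)
b=cv2.resize(f['pixels'][150:420,150:410],None,fx=1.55,fy=1.55)
h=min(a.shape[0],b.shape[0]);cv2.imwrite('pics/e.png',np.hstack([a[:h],b[:h]])[:,:,::-1])
E
```

```text
tool shift mm [-0.9 -0.3  4.9] yaw 93.48 turn 0.0014 tilt [-4.0e-04 -7.1e-03 -1.0e+00]
t 14.2 tcp [0.5136 0.191  0.2109] F [ 0.58 -0.14  0.94] w 0.077
```

View pics/e.png

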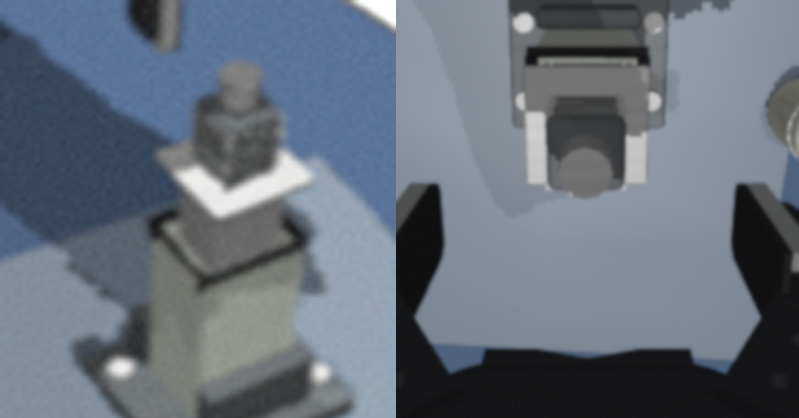

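The gauge stands upright in the tube (left crop: flange at (235,170), cap at (240,85); right crop: cap at (584,172)). Closing the fingers above the cap and locating it.

Emit:
{"api": "drive_tool", "payload": {"increments": [[0,0,0,0,0.3],[0,0,0,0,-0.2],[0,0,0,0,-0.6],[0,0,0,0,-1],[0,0,0,0,-1],[0,0,0,0,-1],[0,0,0,0,-1]], "squeeze": 40}}

```text
time: 14.88
ee_pos: [0.5116, 0.1902, 0.2063]
orientation: [-0.004, -0.03, 1.0, -0.005]
contact_force: [-0.4, -0.0, -0.8]
gripper_width: -0.0002
```

```bash
python3 - <<'E'
from h import *
w=load('wrist')
c=onplane(w,150+(584-396)/1.55,150+172/1.55,.1905);print(c,[pt(w,u,261).round(4) for u in(269,272)])
to([c[0],c[1],.194],93.4)
E
```

```text
[0.51504691 0.19034737 0.1905    ] [array([0.5146, 0.1892, 0.1917]), array([0.515 , 0.1907, 0.1907])]
tool shift mm [-3.5  0.1 12.3] yaw 93.48 turn 0.0015 tilt [-0.0068 -0.0095 -0.9999]
t 14.8833 tcp [0.5116 0.1902 0.2063] F [-0.37 -0.03 -0.76] w -0.0002
```

Emit:
{"api": "drive_tool", "payload": {"increments": [[-0.0015,0,0.003,0,-1],[-0.001,0,0.003,0,-1],[-0.0005,0,0.002,0,-1],[0,0,0.001,0,-1]]}}

```text
time: 15.22
ee_pos: [0.515, 0.1903, 0.1964]
orientation: [-0.003, -0.03, 1.0, -0.005]
contact_force: [0.6, 0.1, 0.6]
gripper_width: 0.0
```

Emit:
{"api": "drive_tool", "payload": {"increments": [[0,0,0.001,0,-1],[0,0,0.001,0,-1]]}}

```text
time: 15.38
ee_pos: [0.5149, 0.1903, 0.1939]
orientation: [-0.004, -0.03, 1.0, -0.005]
contact_force: [-1.1, -0.1, -0.5]
gripper_width: -0.0
```

```bash
python3 - <<'E'
from h import *
to([.515,.1904,.191],93.4)
E
```

```text
tool shift mm [-0.1  0.1  2.9] yaw 93.48 turn 0.0014 tilt [-0.0071 -0.0096 -0.9999]
t 15.3833 tcp [0.5149 0.1903 0.1939] F [-1.06 -0.06 -0.45] w -0.0
```

Emit:
{"api": "drive_tool", "payload": {"increments": [[0,0,0.001,0,-1],[0,0,0.001,0,-1]]}}

```text
time: 15.55
ee_pos: [0.5149, 0.1902, 0.1916]
orientation: [-0.004, -0.03, 1.0, -0.005]
contact_force: [0.4, -0.1, 1.0]
gripper_width: -0.0004
```

Emit:
{"api": "drive_tool", "payload": {"increments": [[0,0,0.001,0,-1],[0,0,0.001,0,-1]]}}

```text
time: 15.72
ee_pos: [0.5151, 0.1904, 0.1899]
orientation: [-0.003, -0.03, 1.0, -0.004]
contact_force: [-0.3, -0.4, 3.0]
gripper_width: 0.0002
```

Emit:
{"api": "drive_tool", "payload": {"increments": [[0,0,0.001,0,-1]]}}

```text
time: 15.8
ee_pos: [0.5153, 0.1904, 0.1891]
orientation: [-0.003, -0.03, 1.0, -0.004]
contact_force: [-0.5, -1.3, 2.9]
gripper_width: -0.0004
```

Emit:
{"api": "drive_tool", "payload": {"increments": [[0,0,0.001,0,-1]]}}

```text
time: 15.88
ee_pos: [0.5154, 0.1905, 0.1883]
orientation: [-0.003, -0.03, 1.0, -0.004]
contact_force: [-0.6, -0.3, 3.2]
gripper_width: -0.0002
```

Emit:
{"api": "drive_tool", "payload": {"increments": [[0.0002,0,0.001,0,-1],[0.0002,0,0.001,0,-1]]}}

```text
time: 16.05
ee_pos: [0.5152, 0.1905, 0.1866]
orientation: [-0.002, -0.03, 1.0, -0.004]
contact_force: [-0.4, -0.1, 5.6]
gripper_width: 0.0003
```

Emit:
{"api": "drive_tool", "payload": {"increments": [[0,0,0.001,0,-1]]}}

```text
time: 16.13
ee_pos: [0.5153, 0.1906, 0.1858]
orientation: [-0.002, -0.03, 1.0, -0.004]
contact_force: [-0.6, -0.7, 6.4]
gripper_width: 0.0001
```

Emit:
{"api": "drive_tool", "payload": {"increments": [[0,0,0.001,0,-1]]}}

```text
time: 16.22
ee_pos: [0.5155, 0.1906, 0.1851]
orientation: [-0.002, -0.03, 1.0, -0.004]
contact_force: [-0.9, 0.0, 6.9]
gripper_width: 0.0002
```

Emit:
{"api": "drive_tool", "payload": {"increments": [[0,0,0.001,0,-1]]}}

```text
time: 16.3
ee_pos: [0.5157, 0.1906, 0.1845]
orientation: [-0.001, -0.03, 1.0, -0.004]
contact_force: [-0.4, -0.5, 7.5]
gripper_width: 0.0002
```

Emit:
{"api": "drive_tool", "payload": {"increments": [[0.0002,0,0.001,0,-1]]}}

```text
time: 16.38
ee_pos: [0.5157, 0.1907, 0.184]
orientation: [-0.001, -0.03, 1.0, -0.004]
contact_force: [-0.8, 0.0, 8.2]
gripper_width: -0.0002
```

Emit:
{"api": "drive_tool", "payload": {"increments": [[0.0002,0,0.001,0,-1]]}}

```text
time: 16.47
ee_pos: [0.5157, 0.1908, 0.1836]
orientation: [-0.0, -0.03, 1.0, -0.004]
contact_force: [-0.9, 0.0, 8.8]
gripper_width: 0.0001
```

```bash
python3 - <<'E'
from h import *
to([.515,.1904,.191],93.4)
E
```

```text
tool shift mm [ 0.8 -0.4 -7.4] yaw 93.48 turn 0.0014 tilt [-2.e-04 -7.e-03 -1.e+00]
t 16.4667 tcp [0.5157 0.1908 0.1836] F [-0.93  0.01  8.83] w 0.0001
```

Cap is down about 7 mm with 9 N resistance. Rising, opening and descending to regrip.

Emit:
{"api": "drive_tool", "payload": {"increments": [[0,0,-0.004,0,-1],[0,0,-0.008,0,-1],[0,0,-0.008,0,-1],[0,0,0,0,0.3],[0,0,0,0,0.8],[0,0,0,0,0.8],[0,0,0,0,0.8],[0,0,0,0,0.8],[0,0,0,0,0.8],[0,0,0,0,0.8]]}}

```text
time: 17.3
ee_pos: [0.515, 0.1907, 0.2041]
orientation: [-0.001, -0.03, 1.0, -0.004]
contact_force: [-0.2, -0.5, 0.0]
gripper_width: 0.0767
```

```bash
python3 - <<'E'
from h import *
to([.515,.1904,.1475],93.4)
f=grab('wrist');save(f,'w5',(150,150,410,420),2)
E
```

```text
tool shift mm [-0.1  0.2 56.6] yaw 93.48 turn 0.0014 tilt [-0.0025 -0.0079 -1.    ]
t 17.3 tcp [0.515  0.1907 0.2041] F [-0.23 -0.51  0.03] w 0.0767
```

View pics/w5.png

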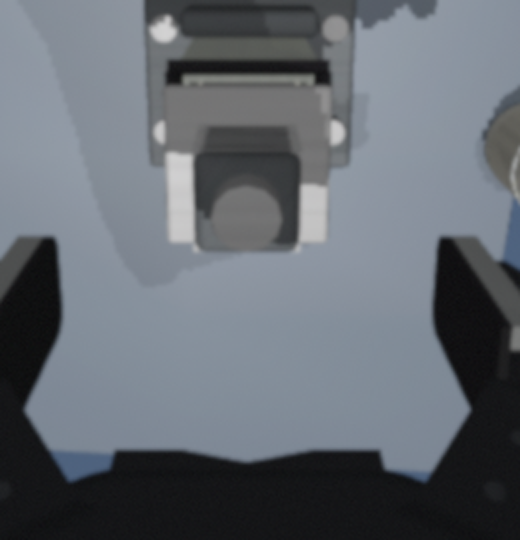

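The cap now sits visibly low on the grip (crop (246,218)) and the gauge is upright between the open pads. Descending.

Emit:
{"api": "drive_tool", "payload": {"increments": [[0,0,0.012,0,0.8],[0,0,0.012,0,0.8],[0,0,0.012,0,0.8],[0,0,0.008,0,0.8],[0,0,0.004,0,0.8],[0,0,0,0,0.8]]}}

```text
time: 17.85
ee_pos: [0.5152, 0.1904, 0.1544]
orientation: [-0.001, -0.03, 1.0, -0.004]
contact_force: [-0.4, -0.1, -0.5]
gripper_width: 0.0763
```

```bash
python3 - <<'E'
from h import *
to([.515,.1904,.1475],93.4)
E
```

```text
tool shift mm [0.2 0.1 6.9] yaw 93.48 turn 0.0014 tilt [-0.0015 -0.0076 -1.    ]
t 17.85 tcp [0.5152 0.1904 0.1544] F [-0.44 -0.12 -0.46] w 0.0763
```

Emit:
{"api": "drive_tool", "payload": {"increments": [[0,0,0.004,0,0.8],[0,0,0.002,0,0.5],[0,0,0,0,0.1],[0,0,0,0,-0.2],[0,0,0,0,-0.4],[0,0,0,0,-0.6],[0,0,0,0,-1],[0,0,0,0,-1]], "squeeze": 45}}

```text
time: 18.52
ee_pos: [0.516, 0.1906, 0.1496]
orientation: [0.0, -0.03, 1.0, -0.003]
contact_force: [0.5, 0.6, -2.5]
gripper_width: 0.0274
```

```bash
python3 - <<'E'
from h import *
to([.515,.1904,.1475],93.4)
E
```

```text
tool shift mm [ 1.  -0.1  2.1] yaw 93.48 turn 0.0014 tilt [ 3.0e-04 -6.8e-03 -1.0e+00]
t 18.5167 tcp [0.516  0.1906 0.1496] F [ 0.54  0.57 -2.49] w 0.0274
```

Emit:
{"api": "drive_tool", "payload": {"increments": [[0,0,-0.003,0,-1],[0,0,-0.004,0,-1],[0,0,-0.005,0,-1]], "squeeze": 60}}

```text
time: 18.77
ee_pos: [0.5152, 0.1904, 0.1612]
orientation: [-0.001, -0.03, 1.0, -0.004]
contact_force: [0.1, 0.7, -2.3]
gripper_width: 0.0268
```

Emit:
{"api": "drive_tool", "payload": {"increments": [[0,0,-0.006,0,-1],[0,0,-0.006,0,-1],[0,0,-0.006,0,-1],[0,0,-0.006,0,-1]]}}

```text
time: 19.1
ee_pos: [0.5154, 0.1906, 0.1882]
orientation: [-0.001, -0.03, 1.0, -0.004]
contact_force: [0.5, -0.5, -2.5]
gripper_width: 0.0273
```

```bash
python3 - <<'E'
from h import *
to([.515,.1904,.26],93.4)
E
```

```text
tool shift mm [  0.5  -0.7 -71.8] yaw 93.48 turn 0.0014 tilt [-0.0015 -0.0076 -1.    ]
t 19.1 tcp [0.5154 0.1906 0.1882] F [ 0.47 -0.51 -2.54] w 0.0273
```

Emit:
{"api": "drive_tool", "payload": {"increments": [[0,0,-0.007,0,-1],[0,0,-0.008,0,-1],[0,0,-0.01,0,-1],[0,0,-0.012,0,-1],[0,0,-0.014,0,-1],[0,0,-0.016,0,-1],[0,0,0,0,-1],[0,0,0,0,-1]]}}

```text
time: 19.77
ee_pos: [0.5159, 0.1913, 0.2639]
orientation: [0.001, -0.03, 1.0, -0.003]
contact_force: [-0.3, 0.1, -2.5]
gripper_width: 0.0269
```

```bash
python3 - <<'E'
from h import *
to([.573,-.1654,.265],99.7)
f=grab('scene');save(f,'s4',(240,60,370,200),4)
E
```

```text
tool shift mm [ -35.4 -359.5    1.2] yaw 93.48 turn -0.1086 tilt [ 0.0022 -0.0063 -1.    ]
t 19.7667 tcp [0.5159 0.1913 0.2639] F [-0.32  0.08 -2.53] w 0.0269
```

View pics/s4.png

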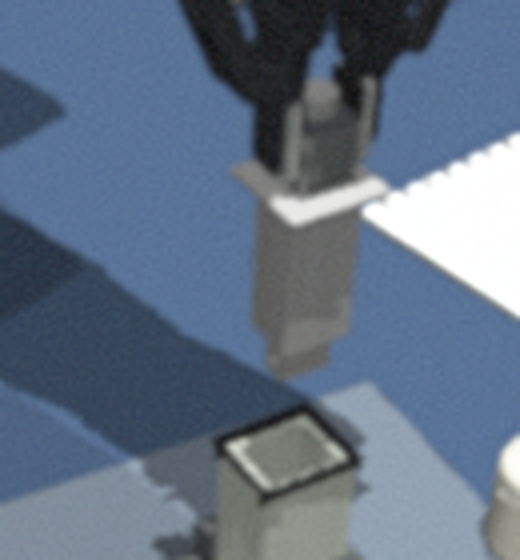

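The gauge is out and upright, and the nose (crop (300,350)) shows only small plunger stubs, so the plungers stayed locked. Moving toward the stand and measuring the empty slot on the way.

Emit:
{"api": "drive_tool", "payload": {"increments": [[-0.001,-0.012,0,0,-1],[-0.002,-0.022,0,0,-1],[-0.002,-0.028,0,0,-1],[-0.003,-0.03,0,0,-1],[-0.003,-0.03,0,0,-1],[-0.003,-0.03,-0.001,0,-1],[-0.003,-0.03,-0.001,0,-1],[-0.003,-0.026,-0.001,0,-1],[-0.002,-0.02,-0.001,0,-1],[-0.001,-0.012,0,0,-1],[0,-0.005,0,0,-1],[0,0,0,0,-1]]}}

```text
time: 20.82
ee_pos: [0.5499, -0.0689, 0.2582]
orientation: [-0.007, -0.031, 0.999, -0.004]
contact_force: [-0.9, -0.9, -1.7]
gripper_width: 0.0268
```

```bash
python3 - <<'E'
from h import *
to([.573,-.1654,.265],99.7)
f=grab('wrist');save(f,'w6',(0,100,300,325),2.6)
E
```

```text
tool shift mm [-16.9 -97.8  -6.3] yaw 93.61 turn -0.1063 tilt [-0.0135 -0.0085 -0.9999]
t 20.8167 tcp [ 0.5499 -0.0689  0.2582] F [-0.95 -0.85 -1.7 ] w 0.0268
```

View pics/w6.png

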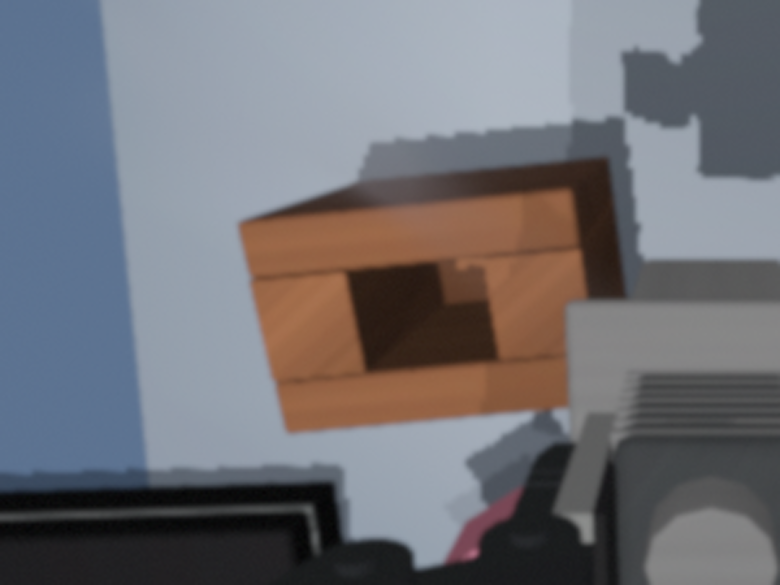

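Empty slot corners in the crop: (347,272), (366,371), (498,359) and (484,258). The flange's back-left corner is at (568,300).

```bash
cat >>h.py <<'E'
SL=[(347,272),(366,371),(498,359),(484,258)]
E
python3 - <<'E'
from h import *
w=load('wrist');R,o=R_tool();e=o['ee_pos']
P=np.array([onplane(w,x/2.6,100+y/2.6,.104)[:2]*1000 for x,y in SL]);print(P.round(1),P.mean(0).round(1))
d=(P[2]+P[3]-P[0]-P[1]);print('slot y ang',np.degrees(np.arctan2(d[1],d[0])),[np.linalg.norm(P[i]-P[i-1]).round(1) for i in range(4)])
V=w['pixels'].max(2)
for v in (222,226,230):print(V[v,210:226],V[v,322:342])
print(V[205:225,270])
for z in(.007,.0065):print('flange back edge tool', [(R.T@(onplane(w,u,215.4,e[2]-z)-e)*1000).round(1) for u in (218.5,330)])
E
```

```text
[[ 560.8 -189.6]
 [ 595.2 -184.4]
 [ 588.  -139.4]
 [ 553.1 -144.2]] [ 574.3 -164.4]
slot y ang 99.39527189718316 [np.float64(46.1), np.float64(34.8), np.float64(45.6), np.float64(35.2)]
[139 138 137 136 136 134 128 123 124 129 133 133 134 134 133 133] [133 133 132 133 132 131 128 135 158 179 186 188 187 188 188 187 187 187
 187 187]
[135 135 135 134 134 134 130 125 125 129 132 134 134 134 134 135] [134 134 134 135 133 131 129 138 161 180 186 187 187 187 187 187 187 187
 187 186]
[135 134 133 131 130 129 128 126 126 129 132 134 135 135 135 135] [134 134 134 134 133 131 132 146 168 182 186 187 187 187 187 186 187 186
 186 186]
[ 89  90  89  90  90  90  90  90  90  91  98 111 122 129 133 134 133 134
 134 133]
flange back edge tool [array([ 25.4, -24.3,   7.5]), array([25.5, 24.7,  7.2])]
flange back edge tool [array([ 25.6, -24.2,   7. ]), array([25.7, 24.6,  6.7])]
```

Emit:
{"api": "drive_tool", "payload": {"increments": [[0,0,0,-0.05,-1],[0,0,0,-0.05,-1],[0,0,0,0,-1],[-0.003,-0.015,0,0,-1],[-0.003,-0.02,0,0,-1],[-0.003,-0.02,0,0,-1],[-0.002,-0.015,0,0,-1],[0,-0.008,0,0,-1],[0,-0.003,0,0,-1],[0,0,0,0,-1]]}}

```text
time: 21.7
ee_pos: [0.5733, -0.141, 0.2562]
orientation: [-0.009, -0.084, 0.996, -0.002]
contact_force: [-0.2, -0.4, -2.6]
gripper_width: 0.0269
```

```bash
python3 - <<'E'
from h import *
to([.5752,-.1644,.225],99.5)
E
```

```text
tool shift mm [  1.4 -23.4  31.3] yaw 99.67 turn 0.0029 tilt [-0.0178 -0.0052 -0.9998]
t 21.7 tcp [ 0.5733 -0.141   0.2562] F [-0.25 -0.38 -2.55] w 0.0269
```

Emit:
{"api": "drive_tool", "payload": {"increments": [[0,-0.008,0,0,-1],[0,-0.008,0,0,-1],[0,-0.005,0,0,-1],[0,-0.002,0,0,-1],[0,0,0.016,0,-1],[0,0,0.005,0,-1],[0,0,0.002,0,-1],[0,0,0,0,-1]]}}

```text
time: 22.37
ee_pos: [0.5766, -0.1643, 0.2335]
orientation: [-0.009, -0.085, 0.996, -0.002]
contact_force: [-0.6, -0.2, -1.7]
gripper_width: 0.027
```

```bash
python3 - <<'E'
from h import *
to([.5753,-.1646,.215],99.5)
E
```

```text
tool shift mm [ 1.  -0.1 18.6] yaw 99.7 turn 0.0035 tilt [-0.0171 -0.0047 -0.9998]
t 22.3667 tcp [ 0.5766 -0.1643  0.2335] F [-0.62 -0.25 -1.75] w 0.027
```

Emit:
{"api": "drive_tool", "payload": {"increments": [[0,0,0.006,0,-1],[0,0,0.006,0,-1],[0,0,0.006,0,-1],[0,0,0.006,0,-1],[0,0,0.003,0,-1]]}}

```text
time: 22.78
ee_pos: [0.5768, -0.1641, 0.2059]
orientation: [-0.008, -0.085, 0.996, -0.002]
contact_force: [-0.0, 0.5, -2.0]
gripper_width: 0.0271
```

```bash
python3 - <<'E'
from h import *
to([.5755,-.1646,.1155],99.5)
E
```

```text
tool shift mm [-0.   0.  90.4] yaw 99.74 turn 0.0042 tilt [-0.0148 -0.0052 -0.9999]
t 22.7833 tcp [ 0.5768 -0.1641  0.2059] F [-0.05  0.47 -2.02] w 0.0271
```

Emit:
{"api": "drive_tool", "payload": {"increments": [[0.0007,-0.0003,0.006,0,-1],[0.0003,0,0.006,0,-1],[0,0,0.006,0,-1],[0,0,0.006,0,-1]]}}

```text
time: 23.12
ee_pos: [0.5755, -0.1647, 0.1798]
orientation: [-0.007, -0.085, 0.996, -0.002]
contact_force: [-0.6, -0.2, -1.8]
gripper_width: 0.0268
```

Emit:
{"api": "drive_tool", "payload": {"increments": [[0,0,0.006,0,-1],[0,0,0.006,0,-1],[0,0,0.006,0,-1]]}}

```text
time: 23.37
ee_pos: [0.5751, -0.1648, 0.1597]
orientation: [-0.008, -0.085, 0.996, -0.002]
contact_force: [0.3, -0.0, -1.6]
gripper_width: 0.0268
```

```bash
python3 - <<'E'
from h import *
to([.5751,-.1646,.1155],99.5)
E
```

```text
tool shift mm [-0.7  0.3 44.2] yaw 99.75 turn 0.0043 tilt [-0.0146 -0.0052 -0.9999]
t 23.3667 tcp [ 0.5751 -0.1648  0.1597] F [ 0.27 -0.05 -1.62] w 0.0268
```

No contact in the slot. Going on down.

Emit:
{"api": "drive_tool", "payload": {"increments": [[0,0,0.006,0,-1],[0,0,0.006,0,-1],[0,0,0.006,0,-1],[0,0,0.005,0,-1]]}}

```text
time: 23.7
ee_pos: [0.5745, -0.1649, 0.1337]
orientation: [-0.008, -0.085, 0.996, -0.002]
contact_force: [-1.0, -0.3, -2.0]
gripper_width: 0.0269
```

Emit:
{"api": "drive_tool", "payload": {"increments": [[0,0,0.005,0,-1],[0,0,0.004,0,-1],[0,0,0.002,0,-1]]}}

```text
time: 23.95
ee_pos: [0.574, -0.1649, 0.1207]
orientation: [-0.008, -0.085, 0.996, -0.002]
contact_force: [0.3, 0.5, -1.9]
gripper_width: 0.0268
```

```bash
python3 - <<'E'
from h import *
to([.5745,-.1648,.1155],99.5)
E
```

```text
tool shift mm [-0.6  0.   5.2] yaw 99.74 turn 0.0043 tilt [-0.0161 -0.0048 -0.9999]
t 23.95 tcp [ 0.574  -0.1649  0.1207] F [ 0.27  0.5  -1.95] w 0.0268
```

Emit:
{"api": "drive_tool", "payload": {"increments": [[0,0,0.002,0,-1],[0,0,0.0015,0,-1]]}}

```text
time: 24.12
ee_pos: [0.5739, -0.1649, 0.1167]
orientation: [-0.008, -0.085, 0.996, -0.002]
contact_force: [0.8, -0.2, -1.8]
gripper_width: 0.0267
```

Emit:
{"api": "drive_tool", "payload": {"increments": [[0,0,0.001,0,-1]]}}

```text
time: 24.2
ee_pos: [0.574, -0.1649, 0.1156]
orientation: [-0.008, -0.085, 0.996, -0.002]
contact_force: [-1.0, 0.6, -2.4]
gripper_width: 0.0266
```

Emit:
{"api": "drive_tool", "payload": {"increments": [[0,0,0.001,0,-1]]}}

```text
time: 24.28
ee_pos: [0.5741, -0.1649, 0.1146]
orientation: [-0.008, -0.085, 0.996, -0.002]
contact_force: [0.3, -0.2, -2.4]
gripper_width: 0.027
```

Emit:
{"api": "drive_tool", "payload": {"increments": [[0,0,0.0007,0,-1]]}}

```text
time: 24.37
ee_pos: [0.5741, -0.165, 0.1145]
orientation: [-0.008, -0.085, 0.996, -0.002]
contact_force: [-4.3, 0.3, 8.5]
gripper_width: 0.027
```

Emit:
{"api": "drive_tool", "payload": {"increments": [[0,0,0.0007,0,-1]]}}

```text
time: 24.45
ee_pos: [0.5741, -0.165, 0.1146]
orientation: [-0.008, -0.085, 0.996, -0.002]
contact_force: [-3.0, 0.3, 4.9]
gripper_width: 0.0267
```

Emit:
{"api": "drive_tool", "payload": {"increments": [[0,0,0.0005,0,-1]]}}

```text
time: 24.53
ee_pos: [0.5741, -0.1649, 0.1145]
orientation: [-0.007, -0.085, 0.996, -0.002]
contact_force: [-0.8, 0.2, 1.2]
gripper_width: 0.0272
```

Flange is seated (contact at TCP 0.1146). Releasing and retreating.

Emit:
{"api": "drive_tool", "payload": {"increments": [[0,0,0,0,-0.3],[0,0,0,0,-0.1],[0,0,0,0,0.3],[0,0,0,0,0.8],[0,0,0,0,0.8],[0,0,-0.005,0,0.8],[0,0,-0.01,0,0.8],[0,0,-0.015,0,0.8],[0,0,-0.02,0,0.8],[0,0,-0.025,0,0.8],[0,0,-0.025,0,0.8],[0,0,0,0,0.8]]}}

```text
time: 25.53
ee_pos: [0.5755, -0.1644, 0.2222]
orientation: [-0.007, -0.085, 0.996, -0.002]
contact_force: [-0.3, 0.8, 1.4]
gripper_width: 0.0773
```

```bash
python3 - <<'E'
from h import *
to([.573,-.165,.25])
f=grab('wrist');p=f['pixels'].astype(int);V=p.max(2);S=V-p.min(2)
for th in(190,205): rectfit(f,((V>th)&(S<40)),(190,160,380,330),.108)
z=np.array([pt(f,u,v) for v in range(190,340,2) for u in range(215,335,2)]);top=z[:,2]
print('max z',top.max(), z[top>top.max()-.006].mean(0))
fl=z[(abs(top-.107)<.006)];print('flange-ish z',np.median(fl[:,2]),len(fl))
t=grab('top');T=cv2.absdiff(t['pixels'],t['pixels'])
t0=np.load('top.npy',allow_pickle=True).item()
V=t['pixels'].max(2)
c=lambda m,b:(lambda k:(np.argwhere(k).mean(0)[::-1]+[b[0],b[1]]).round(1))(m[b[1]:b[3],b[0]:b[2]])
print('jar',c(V<70,(300,250,335,280)),'case',c(V<70,(280,130,340,172)),'bottle',c((V>190),(160,215,190,245)))
E
```

```text
tool shift mm [  3.   -0.3 -27.7] yaw 99.74 turn None tilt [-0.0139 -0.0055 -0.9999]
t 25.5333 tcp [ 0.5755 -0.1644  0.2222] F [-0.25  0.83  1.42] w 0.0773
outer [241 197] [253 240] ctr [ 583.7 -183.2] size [33.7  8.4] ang 11.08
outer [242 198] [252 239] ctr [ 583.7 -183.2] size [32.1  7.4] ang 10.37
max z 0.36599105853377195 [ 0.51141158 -0.17486299  0.36599106]
flange-ish z 0.10454677449784949 1565
jar [nan nan] case [309.4 156.2] bottle [172.  228.1]<stdin>:11: RuntimeWarning: Mean of empty slice.
  ret = um.true_divide(
```

Emit:
{"api": "drive_tool", "payload": {"increments": [[0,0,-0.02,0,0.8],[0.01,0,-0.03,0,0.8],[0.03,0,-0.02,0,0.8],[0.035,0,0,0,0.8],[0.035,0,0,0,0.8],[0.035,0,0,0,0.8],[0.035,0,0,0,0.8],[0.02,0,0,0,0.8],[0,0,0,0,0.8],[0,0,0,0,0.8]]}}

```text
time: 26.47
ee_pos: [0.3674, -0.1962, 0.2877]
orientation: [-0.015, -0.086, 0.996, 0.001]
contact_force: [1.2, -0.4, 0.7]
gripper_width: 0.0769
```

```bash
python3 - <<'E'
from h import *
for n,b in(('top','b'),('scene','a')):
    f=grab(n);o=cv2.imread(f'pics/{b}.png')[:,:,::-1]
    d=cv2.absdiff(cv2.GaussianBlur(f['pixels'],(3,3),0),cv2.GaussianBlur(o.copy(),(3,3),0)).max(2)
    k=(d>60).astype(np.uint8);m,l,st,ce=cv2.connectedComponentsWithStats(k)
    print(n,[(s.tolist()) for s in st[1:] if s[4]>6])
    if n=='top':
        V=f['pixels'].max(2).astype(int);S=V-f['pixels'].min(2)
        for th in(150,190):rectfit(f,(V>th)&(S<60),(345,180,420,240),.108)
        z=f['range_z']
    R=range(365,410),range(190,225)
    if n=='scene': R=range(110,165),range(228,275)
    P=np.array([pt(f,u,v) for u in R[0] for v in R[1]]);P=P[(P[:,2]>.09)&(P[:,2]<.2)]
    print('max z',np.sort(P[:,2])[-8:].round(4),'cap',P[P[:,2]>.142].mean(0).round(4),'flange z',np.median(P[(P[:,2]>.1)&(P[:,2]<.118)][:,2]))
E
```

```text
top [[394, 270, 157, 150, 10380], [368, 309, 23, 11, 147], [527, 383, 33, 37, 784], [323, 395, 6, 4, 17], [346, 413, 11, 7, 62], [357, 413, 7, 7, 23], [253, 415, 2, 5, 8], [280, 416, 10, 4, 32]]
outer [345 180] [419 239] ctr [ 564.1 -158.4] size [170.4 134.3] ang 88.22
hole [349 184] [413 237] ctr [ 561.  -154.1] size [ 99.1 141.8] ang 9.58
outer [373 194] [397 218] ctr [ 570.9 -164.3] size [49.4 49.4] ang 10.35
hole [377 198] [395 216] ctr [ 570.3 -167.5] size [37.4 42.4] ang 12.23
max z [0.1502 0.1509 0.1509 0.1511 0.1516 0.1522 0.1527 0.1542] cap [ 0.5709 -0.1629  0.1479] flange z 0.10441532068385473
scene [[0, 0, 13, 3, 24], [170, 0, 50, 31, 1282], [98, 8, 21, 11, 48], [81, 10, 24, 44, 639], [136, 15, 7, 3, 13], [121, 17, 11, 2, 19], [157, 20, 5, 10, 30], [117, 23, 21, 6, 41], [140, 25, 10, 3, 16], [113, 30, 37, 10, 110], [219, 51, 5, 12, 41], [73, 67, 9, 15, 57], [175, 67, 4, 7, 22], [182, 77, 16, 4, 49], [11, 84, 8, 11, 48], [77, 84, 4, 5, 13], [12, 97, 8, 7, 36], [187, 99, 14, 17, 166], [222, 100, 6, 5, 22], [203, 104, 4, 6, 17], [200, 114, 5, 6, 16], [118, 117, 25, 16, 206], [147, 124, 19, 10, 131], [91, 133, 72, 84, 3184], [122, 235, 12, 7, 39], [125, 240, 11, 8, 41]]
max z [0.1504 0.1504 0.1504 0.1506 0.1507 0.1507 0.1507 0.1509] cap [ 0.5744 -0.1654  0.148 ] flange z 0.10486136555783243
```

```bash
python3 -c "
from workcell import arm
print(arm.hand_in())"
```

```text
the job is handed in; nothing more can be done
None
```

I measured the bush, locked the plungers while they were in it, hung the gauge upright in its stand again and handed the job in at about 26.5 s of robot time.

- **Bush:** On the way down I felt the lead-in at about 6 N, a drop to about 4 N, then the shoulder at about 12 N/mm. That puts the bush's top about 43 mm below the mouth. The highest push on the tube that I read was about 12.6 N.
- **Lock:** I let the gauge stand in the bush and pushed the cap down about 7 mm with the shut fingers, until it resisted with about 9 N. The gauge then came out without drag, and the last look above the tube showed only small plunger stubs.
- **Final checks:**
  - The flange sits within 1 mm of where it was in the first top view.
  - The cap top reads about 0.15 m, as expected with it down.
  - The jar, bottle and card case show no change against the first pictures.
- **Checks that failed or disagreed:**
  - The first check after letting go failed, because the arm's shadow broke the colour masks. I repeated it with the arm out of the way.
  - The depth readings put the flange at about 0.105 m instead of 0.108 m, but that sample may have included the stand's top.
  - The tool drifted up to about 1.2° out of vertical while carrying the gauge. I allowed for that in the positions.

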